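# Retaining bar and collar on the shaft flat

## Task

Without disturbing the dishes and tools lying round about, lay the drilled bar squarely across the fixture's two rests with the shaft coming up through its hole, and let go of it. Then turn the shaft until the flat on its side squarely faces the driver guide, and let go of it. Last, fit the collar over the shaft with its set screw towards the flat and finish while holding it there, still gripped and pressed lightly down on the bar.

Things in the scene. Friction and masses are not known exactly. Their poses are not given: they have to be found in the camera images.
- fixture: Fixed fixture: grey base plate 210 x 190 x 12 mm. Origin on the bench under the axis of the upright shaft, z up, x towards the driver guide. Two steel rests (50 mm along x, 28 mm along y, tops 40 mm above the bench) are centred 66 mm either side of the shaft along the fixture's y. A round boss (48 mm across, top at 28 mm) surrounds the shaft's foot.
- guide_mouth (a point): Driver guide's end that faces the shaft, 85 mm from the shaft's axis along the fixture's +x, 60 mm above the bench: a level bush (18 mm across, 30 mm long, bore pointing at the shaft) on a 14 mm square post; highest point 69 mm.
- shaft (a joint): Turn of the upright shaft about its vertical axis, rad, counter-clockwise from above positive; at 0 its flat squarely faces the driver guide (the fixture's +x). It turns stiffly (about 0.05 N m) and stays where it is left; it starts 0.6 to 1.45 rad from the guide, on the positive side.
- shaft_flat (a point): Middle of the shaft's flat, 70 mm above the bench, 9.5 mm from the axis; x points squarely out of the flat, z up; it turns with the shaft. The flat is 20 mm wide and runs from 48 mm above the bench to the top, so the shaft measures 23.5 mm across the flat and 28 mm elsewhere.
- shaft_top (a point): Centre of the upper end of the 28 mm round steel shaft, on its axis, 95 mm above the bench; the top 4 mm are chamfered.
- bar_center (a point): Centre of the loose flat aluminium bar: 60 mm (x) by 170 mm (its y, the long way) by 10 mm thick (z), about 0.24 kg, lying flat on the bench, with a 40 mm through hole in its middle, where this point lies, half-way up the thickness. Laid across the rests its top is 50 mm above the bench. The bar and the collar may change sides of the bench.
- collar_center (a point): Centre (half-way up, on the bore's axis) of the loose titanium collar: a ring of 54 mm outside diameter, 31 mm bore, 22 mm high, about 0.15 kg, lying on the bench with its bore upright (z up). Its x axis points out towards its set screw. Resting on the laid bar, this point is 61 mm above the bench.
- collar_screw (a point): Outer end of the collar's set screw, a 12 mm round head that stands 8 mm proud of the ring; 35 mm from the collar's axis along the collar's x, half-way up. The screw does not reach into the bore.
- dish_a: White ceramic dish, 104 mm across, 24 mm high; bystander. Origin under its centre.
- dish_b: The other white ceramic dish, the same size; bystander.
- chaser: Steel thread chaser, a 150 x 12 x 12 mm square bar lying along its x; bystander. Origin under its centre.
- plier: Knurled aluminium cleco plier lying flat along its x, from -100 to +78 mm of its origin, 50 mm wide and 20 mm high; bystander.
Not all that is in view belongs to the job. What is shaped like the part that bears bar_center but brown, purple or turquoise is not meant.

How it is judged (in metres and radians):
On the way, in this order (a step that is already met when the one before it is completed fails the run):
1. the bar lies squarely across both rests, over the shaft, and is let go (x of bar_center in the frame of fixture between -0.008 and 0.008 m and y of bar_center in the frame of fixture between -0.008 and 0.008 m and height (world z) of bar_center between 0.042 and 0.048 m and angle between bar_center's own z axis and vertical below 0.06 rad and angle between the y axis of bar_center and the y axis of fixture, either way round below 0.17 rad and contact force between the fingers and bar below 0.1 N), for 0.2 s.
2. the shaft's flat faces the driver guide within 0.2 rad and the shaft is let go, before the collar is on (value of joint shaft between -0.2 and 0.2 rad and contact force between the fingers and fixture below 0.1 N and horizontal distance between collar_center and shaft_top above 0.05 m), for 0.2 s.
At the end, for the whole second after the job is handed in: Bar across both rests (centre within 8 mm of the shaft axis, 3 mm of height, 0.17 rad of square); flat within 0.2 rad of the guide; collar upright round the shaft, within 3 mm of seated, screw within 0.25 rad of the flat; fingers grip it (over 2 N) and press it on the bar (over 2.5 N) (x of bar_center in the frame of fixture between -0.008 and 0.008 m and y of bar_center in the frame of fixture between -0.008 and 0.008 m and height (world z) of bar_center between 0.042 and 0.048 m and angle between bar_center's own z axis and vertical below 0.06 rad and angle between the y axis of bar_center and the y axis of fixture, either way round below 0.17 rad and value of joint shaft between -0.2 and 0.2 rad and height (world z) of collar_center between 0.058 and 0.064 m and horizontal distance between collar_center and shaft_top below 0.005 m and angle between collar_center's own z axis and vertical below 0.08 rad and angle between the x axis of collar_center and the x axis of shaft_flat, either way round below 0.25 rad and x of collar_screw in the frame of shaft_flat above 0.005 m and contact force between the fingers and collar above 2 N and contact force between collar and bar above 2.5 N); the arm keeps its last pose, push and grip.
It fails at once if a dish is shoved by more than 30 mm (distance of dish_a from where it was at the start of the episode above 0.03 m).
It fails at once if a dish is shoved by more than 30 mm (distance of dish_b from where it was at the start of the episode above 0.03 m).
It fails at once if the thread chaser is shoved by more than 30 mm (distance of chaser from where it was at the start of the episode above 0.03 m).
It fails at once if the plier is shoved by more than 30 mm (distance of plier from where it was at the start of the episode above 0.03 m).
It also fails if it takes over 72 s, if anything falls off the work surface, if the arm or the gripper's body presses on something with over 40 N, if the wrist force passes 120 N, or if a joint passes its speed limit or range.

## Robot

A 6-joint arm with a two-finger parallel gripper is mounted at the origin on the work surface. World frame = base frame: x ahead of the robot, y to its left, z up, the work surface at z = 0. Lengths are in mm, angles in rad, forces in N, time in s.
With the tool pointing down it reaches from about 400 to 925 mm from the base axis. Payload 12.5 kg.
Tool frame: the origin (TCP) lies midway between the tips of the shut fingers; the grasp point (between the pads) lies 19 mm behind it (env.grip_depth is the distance from the TCP to the grasp point, in mm); z points along the fingers, y is the line along which they close (so a half turn about z gives the same grasp; the last joint's range is limited). The gripper opens to 95 mm and grips with 3 to 60 N. Pads are 20 mm wide; open, the fingers measure 119 mm over their backs; the gripper's body (75 mm by 180 mm) begins 59 mm behind the grasp point.
Start: joints at [-1.327, 0.491, 1.559, -0, 1.092, -0.106], TCP at [214.217, -587.161, 214.661] pointing down, gripper open.
Joint ranges: [-3.1, 3.1], [-0.84, 2.19], [0.05, 2.79], [-1.13, 4.28], [0.06, 2.93], [-2.69, 2.69]. Speed limits (rad/s): [2.22, 2.22, 2.79, 3.14, 3.14, 3.14].

## Interface

Orientations are given as [roll, pitch, yaw] about the fixed x, y, z axes, in that order (R = Rz(yaw) Ry(pitch) Rx(roll)).
In Python, from cell import monitor, viewer, order, env gives the robot as it stands.
- The arm moves only by the tool move_arm, never from a script. Its argument "moves" is one flat list of numbers, 4 for each row, row after row: the shift along the tool's x, y, z normalised to -1 to 1, where 1 is 0.15 m, then the turn about the tool's z normalised to -1 to 1, where 1 is pi/2 rad. A call has 1 to 10 rows; each row shifts and turns the commanded pose from where the row before left it, along the tool's axes as they then stand; what a row does not reach is not made up. A row lasts 1/8 s, in which the tool goes at most 62.5 mm and 10.7 degrees, less where a joint would pass 70% of its speed; a pose out of reach is approached as far as the arm can. A call with a number of a shift or a turn outside -1 to 1 is refused whole. A call with a gripper value outside its range is refused whole. "claw" is the finger opening in mm, from 0 to 95.1, set as the call begins (left out, the last holds). The fingers move at their own pace and stop on an object; the grip force is fixed at half the most. Time passes only in rows, so rows that do not move let the fingers close. It gives the time, the measured TCP pose, the force, the opening and the grip force at its end, in the units of the state.
- monitor.state(): the state, without advancing time (a new reading comes with each control period).
- viewer.read_camera(name): name is "scene" or "top" or "wrist"; returns the picture (384x512x3 uint8, red, green, blue); there is no depth.
- viewer.camera_info(name): a dict with "K" (3x3 intrinsics, pixels), "dist_coeffs" ([k1, k2, p1, p2, k3] as OpenCV has them; the pictures are not rectified), "camera_from_world" (4x4, takes a point from world to camera coordinates). Camera axes: x right, y down, z forward; pixel columns grow to the right and rows downward; lengths in mm; the calibration is good to about 2 mm. A picture is of the moment at which its call begins: read the wrist's pose just before it. camera_info takes no time and is no camera call; for the wrist camera it gives the pose at the moment of the call.
- order.job_done(): hands the job in; it is judged then, once.
The state is a dict: "t": time; "joints": joint angles; "qvel": joint speeds; "tau": joint torques, N m; "eef_pos": TCP position; "tcp_rot": TCP orientation; "ft_force": force on the tool from outside, world axes, zero at the start; "moment": the same for the moment, N m; "opening": opening from 0.0 (shut) to 1.0 (fully open); "grip_force": force on a finger pad.
Only numpy, scipy, OpenCV 4.12 (cv2) and the standard library are available. Lean on these libraries where they do the work, as an engineer would, in place of code of your own. Each camera call takes 0.05 s, during which the arm holds its last target. There are 200 camera calls.

## Working session

There is one attempt and no reset: what is moved stays moved. The work goes in short steps, Python scripts to look and compute and a tool call to move; the robot and the scene stay as the last step left them, time stands still between calls to the robot, and variables do not carry over. Pictures are saved under pics/ and viewed, at most 10 in all, crops included, and the job is handed in when it is done.

Besides the shell and the picture viewer there is one more tool, called after ">>>" as name(argument=value, ...) on one line, values as JSON. move_arm: Moves the arm, as the interface text tells. Scaled input: -1 to 1 covers 0.15 m each way for a shift and pi/2 rad each way for a turn. Its arguments: {"type":"object","properties":{"moves":{"type":"array"},"claw":{"type":"number"}},"required":["moves"]}

```bash
ls; mkdir -p pics; cat > h.py <<'E'
import numpy as np, cv2
from cell import monitor, viewer, order, env
def snap(n,f):
    inf=viewer.camera_info(n); im=viewer.read_camera(n); cv2.imwrite(f'pics/{f}.png',im[:,:,::-1]); np.savez(f'pics/{f}.npz',K=inf['K'],d=inf['dist_coeffs'],T=inf['camera_from_world']); return im
def cal(f):
    z=np.load(f'pics/{f}.npz'); return z['K'],z['d'],z['T']
def ray(f,uv,z):
    K,d,T=cal(f); p=cv2.undistortPoints(np.float64(uv).reshape(-1,1,2),K,d).reshape(-1,2)
    R=T[:3,:3];c=-R.T@T[:3,3]; D=np.c_[p,np.ones(len(p))]@R
    return c+D*((z-c[2])/D[:,2])[:,None]
def proj(f,P):
    K,d,T=cal(f); return cv2.projectPoints(np.float64(P).reshape(-1,1,3),cv2.Rodrigues(T[:3,:3])[0],T[:3,3],K,d)[0].reshape(-1,2)
E
python3 - <<'E'
from h import *
print(monitor.state())
a=snap('top','t0');b=snap('scene','s0')
cv2.imwrite('pics/t0b.png',cv2.resize(a[:,:,::-1],(800,600),interpolation=cv2.INTER_CUBIC))
cv2.imwrite('pics/s0b.png',cv2.resize(b[:,:,::-1],(800,600),interpolation=cv2.INTER_CUBIC))
E
```

```text
pics
{'t': 0.0, 'joints': array([-1.32660558e+00,  4.91576323e-01,  1.55946356e+00, -1.13702327e-05,
        1.09168736e+00, -1.05603587e-01]), 'qvel': array([ 0.00073332,  0.00204099,  0.00021909,  0.00080972,  0.00035616,
       -0.00019293]), 'tau': array([ 1.11121652e-03, -6.12647438e+01, -2.58180106e+01,  6.93071424e-02,
        4.82741918e-02, -1.35711757e-04]), 'eef_pos': array([ 214.14681888, -586.90429279,  214.04647225]), 'tcp_rot': array([-3.14046332e+00, -1.09566040e-04,  3.49799521e-01]), 'ft_force': array([ 0.41055943, -0.69806535, -0.27071679]), 'moment': array([-0.01147053, -0.01175601,  0.00161692]), 'grip_force': 0.0, 'opening': 1.000442041482122}
```

View pics/t0b.png

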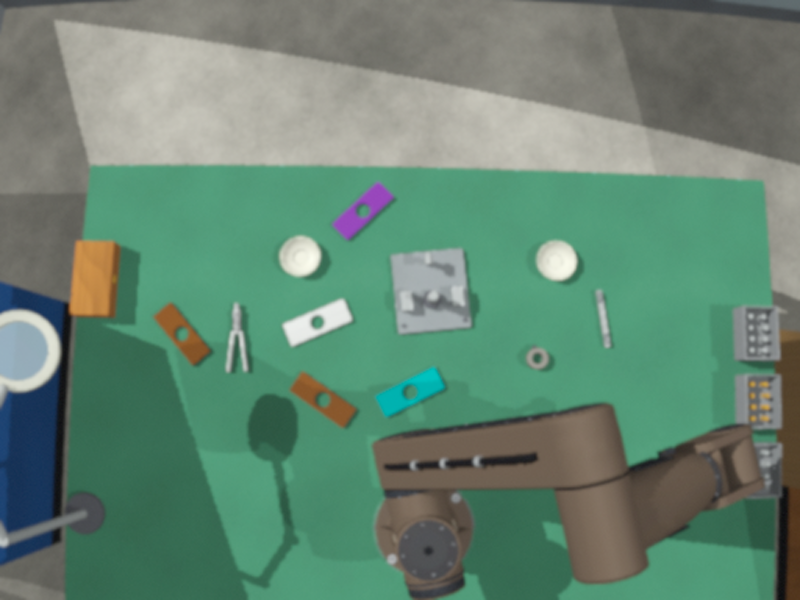

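View pics/s0b.png

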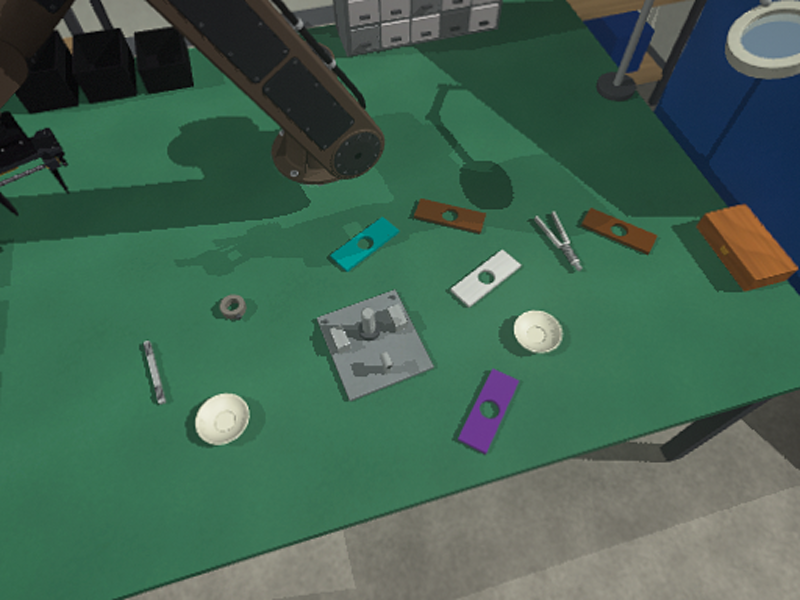

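The top view (800x600 scale) shows these candidates for the bar:
- white/aluminium at (318,322)
- brown at (182,334)
- brown at (323,400)
- purple at (363,211)
- turquoise at (411,392)

The description fits the white one. The collar is at (538,358), the fixture at (431,291), and the guide is on the far side (upwards).

```bash
python3 - <<'E'
from h import *
a=cv2.imread('pics/t0.png'); s=512/800
hsv=cv2.cvtColor(a,cv2.COLOR_BGR2HSV)
def blob(mask,uv):
    n,l,st,c=cv2.connectedComponentsWithStats(mask.astype(np.uint8)); k=l[int(uv[1]*s),int(uv[0]*s)]
    return (l==k).astype(np.uint8),st[k]
m=(hsv[...,1]<90)
for nm,uv,z in [('bar',(295,330),10),('plate',(460,320),12),('collar',(528,358),22),('collar2',(548,362),22),('dishA',(300,257),24),('dishB',(557,260),24),('chaser',(603,320),12),('plier',(238,320),20)]:
    b,st=blob(m,uv); 
    if st[4]>20000: print(nm,'bg');continue
    c=max(cv2.findContours(b,0,1)[0],key=cv2.contourArea)
    P=ray('t0',c.reshape(-1,2),z)[:,:2].astype(np.float32)
    r=cv2.minAreaRect(P); print(nm,st,np.round(r[0],1),np.round(r[1],1),round(r[2],2),np.round(cv2.boxPoints(r)).tolist())
K,d,T=cal('t0'); R=T[:3,:3]; print('cam',-R.T@T[:3,3],K[0,0])
for i,(x,y) in {'bar':(204,206),'fix':(276,186)}.items():
    cr=a[y-45:y+45,x-60:x+60]; cv2.imwrite(f'pics/c_{i}.png',cv2.resize(cr,(480,360),interpolation=cv2.INTER_CUBIC))
cv2.imwrite('pics/cc.png',np.hstack([cv2.imread('pics/c_bar.png')[:,60:420],cv2.imread('pics/c_fix.png')[:,60:420]]))
E
```

```text
bar [180 190  47  33 795] [518.4 288.7] [ 75.  184.6] 24.57 [[446.0, 357.0], [523.0, 189.0], [591.0, 220.0], [514.0, 388.0]]
plate [ 249  158   54   57 2574] [607.5  -4.7] [218.9 198.8] 6.62 [[487.0, 81.0], [510.0, -116.0], [728.0, -91.0], [705.0, 107.0]]
collar [336 221  16  16 184] [ 434.8 -281.5] [59.7 60.7] 45.24 [[392.0, -281.0], [435.0, -324.0], [477.0, -282.0], [434.0, -239.0]]
collar2 [336 221  16  16 184] [ 434.8 -281.5] [59.7 60.7] 45.24 [[392.0, -281.0], [435.0, -324.0], [477.0, -282.0], [434.0, -239.0]]
dishA [178 150  29  28 630] [690.3 338. ] [112.7 115.7] 1.04 [[633.0, 395.0], [635.0, 279.0], [748.0, 281.0], [746.0, 397.0]]
dishB [342 153  29  28 611] [ 693.  -334.1] [114.  111.9] 64.32 [[618.0, -361.0], [719.0, -410.0], [768.0, -307.0], [667.0, -258.0]]
chaser [381 185  11  38 232] [ 543.  -459.5] [155.8  26.5] 8.66 [[464.0, -458.0], [468.0, -484.0], [622.0, -461.0], [618.0, -435.0]]
plier [144 193  16  46 405] [473.8 495.6] [184.   61.7] 2.65 [[381.0, 522.0], [383.0, 461.0], [567.0, 469.0], [564.0, 531.0]]
cam [ 323.51794471   68.85898689 1829.8771324 ] 451.6354364823746
```

View pics/cc.png

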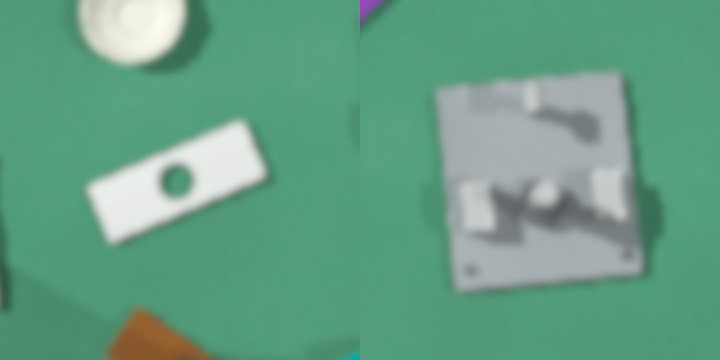

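The crop confirms the white drilled bar. The fixture's guide is at the top with a tilt of about +7°. I'll go to the collar first, which is on the way, and look at it with the wrist camera.

>>> move_arm(moves=[0.29,-0.2,0,0,0.29,-0.2,0,0,0.29,-0.2,0,0,0.29,-0.2,0,0,0.29,-0.2,0,0,0.29,-0.2,0,0,0.29,-0.2,0,0,0,0,0,0])

```text
t: 1.1
eef_pos: [429.6, -283.0, 214.5]
tcp_rot: [-3.141, 0.0, 0.354]
ft_force: [-0.3, -0.2, 0.5]
opening: 1.001
grip_force: 0.0
```

```bash
python3 - <<'E'
from h import *
s=monitor.state(); print(s['t'],s['eef_pos'],s['tcp_rot'],s['joints'])
a=snap('wrist','w1'); K,d,T=cal('w1'); R=T[:3,:3]; print('cam',-R.T@T[:3,3],K[0,0],R[2], proj('w1',[[435,-281,11]]))
E
```

```text
1.1 [ 429.59884601 -282.98920053  214.53376711] [-3.14113941e+00  2.50029146e-05  3.53878006e-01] [-7.11048468e-01  3.34773704e-01  1.82616734e+00  2.37947494e-04
  9.81060213e-01  5.05737486e-01]
cam [ 498.70323022 -258.3143332   384.93034569] 345.77411647505784 [-0.25129431 -0.09174976 -0.96355236] [[250.1576005  158.48345349]]
```

View pics/w1.png

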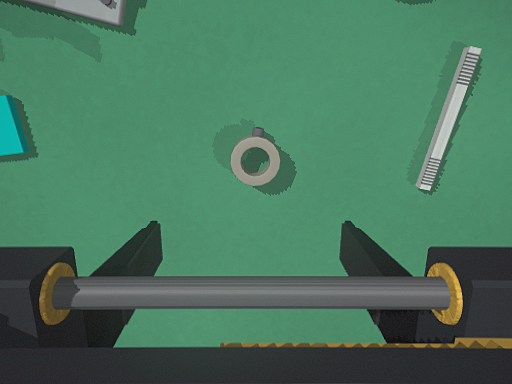

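The wrist view shows the collar at (255,161), with its set screw at (258,131) pointing up in the image.

```bash
cat >> h.py <<'E'
def circ(P):
    A=np.c_[2*P[:,:2],np.ones(len(P))]; q=np.linalg.lstsq(A,(P[:,:2]**2).sum(1),rcond=None)[0]
    return q[:2],np.sqrt(q[2]+q[0]**2+q[1]**2)
def lowsat(f,thr=80,vmin=60):
    h=cv2.cvtColor(cv2.imread(f'pics/{f}.png'),cv2.COLOR_BGR2HSV); return ((h[...,1]<thr)&(h[...,2]>vmin)).astype(np.uint8)
E
python3 - <<'E'
from h import *
im=cv2.imread('pics/w1.png'); h=cv2.cvtColor(im,cv2.COLOR_BGR2HSV)
print(im[160,236],im[182,255],im[131,258],im[134,258],im[160,255],im[180,285],im[100,200])
r=im[...,2].astype(int);g=im[...,1].astype(int)
m=(r>g).astype(np.uint8); 
n,l,st,c=cv2.connectedComponentsWithStats(m); k=l[160,236]; print(st[k])
b=(l==k).astype(np.uint8)
cs,_=cv2.findContours(b,cv2.RETR_CCOMP,cv2.CHAIN_APPROX_NONE)
for q in cs:
    if len(q)>20:
        q=q.reshape(-1,2); P=ray('w1',q,22); print(len(q),circ(P))
# screw: pixels r ~ g region above ring, not green
s=(h[115:145,245:272,1]<70)
for row in s: print(''.join('#' if v else '.' for v in row))
E
```

```text
[139 151 155] [137 149 150] [106 107 102] [105 106  98] [71 90 57] [ 80 106  61] [106 139  73]
[ 231  136   49   50 1179]
142 (array([ 436.0320324 , -285.76320712]), np.float64(25.944969777706664))
93 (array([ 436.22068229, -285.08784716]), np.float64(15.558455973603843))
...........................
...........................
...........................
...........................
...........................
...........................
...........................
...........................
...........................
...........................
...........................
...........................
.........#.##..............
........##########.........
........###########........
........###########........
........###########........
........###########........
.......############........
.......###########.........
...###############.........
.##################........
######################.....
#######################....
########################...
##########################.
###########################
###########################
###########################
###########################
```

```bash
python3 - <<'E'
from h import *
c=np.array([436.2,-285.3])
for uv in [(258.3,130),(258.3,132),(257.9,134)]:
    for z in (8,11,15):
        p=ray('w1',[uv],z)[0][:2]-c; print(uv,z,p.round(1),round(float(np.arctan2(p[1],p[0])),3),np.hypot(*p).round(1))
E
```

```text
(258.3, 130) 8 [30.5  6.6] 0.214 31.2
(258.3, 130) 11 [30.7  6.8] 0.218 31.5
(258.3, 130) 15 [31.1  7. ] 0.222 31.9
(258.3, 132) 8 [28.5  5.9] 0.204 29.1
(258.3, 132) 11 [28.8  6. ] 0.207 29.4
(258.3, 132) 15 [29.1  6.3] 0.212 29.8
(257.9, 134) 8 [26.3  5.5] 0.207 26.9
(257.9, 134) 11 [26.6  5.7] 0.211 27.2
(257.9, 134) 15 [27.   5.9] 0.216 27.6
```

>>> move_arm(moves=[0.24,-0.24,0,0,0.24,-0.24,0,0,0.24,-0.24,0,0,0.24,-0.24,0,0,0.24,-0.24,0,0,0.24,-0.24,0,0,0,0,0,0])

```text
t: 2.02
eef_pos: [558.0, -7.4, 214.2]
tcp_rot: [-3.142, 0.0, 0.352]
ft_force: [-0.8, -0.9, 0.5]
opening: 0.995
grip_force: 0.0
```

```bash
python3 - <<'E'
from h import *
s=monitor.state(); print(s['t'],s['eef_pos'],s['tcp_rot'],s['joints'])
a=snap('wrist','w2')
E
```

```text
2.025 [557.96798436  -7.42137093 214.19319524] [-3.14151032e+00  2.32074213e-04  3.52006049e-01] [-1.31655677e-01  3.96457289e-01  1.72542929e+00 -4.11156964e-05
  1.01994982e+00  1.08715613e+00]
```

View pics/w2.png

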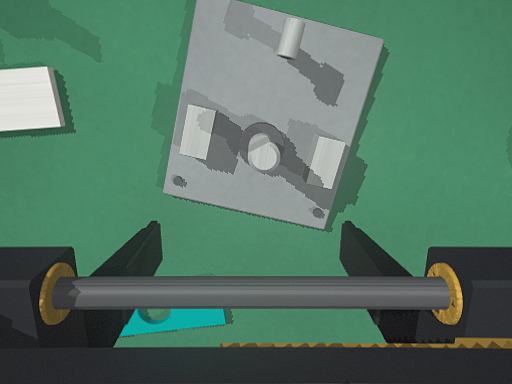

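The wrist view shows the shaft near (264,152), the rests at (198,132) and (328,163), and the guide at (291,40). Next I'll measure the plate and crop in on the shaft.

```bash
python3 - <<'E'
from h import *
m=lowsat('w2',70,30); im=cv2.imread('pics/w2.png')
m[232:]=0; m[:,:140]=0
n,l,st,c=cv2.connectedComponentsWithStats(m); k=l[200,250]; print(st[k])
b=(l==k).astype(np.uint8); cs=max(cv2.findContours(b,0,1)[0],key=cv2.contourArea).reshape(-1,2)
def seg(p,q,n=3,mg=15):
    p=np.float64(p);q=np.float64(q);L=np.hypot(*(q-p));d=(q-p)/L;v=cs-p
    t=v@d; e=np.abs(v@np.array([-d[1],d[0]])); return cs[(e<n)&(t>mg)&(t<L-mg)]
def line(pts,z=12):
    P=ray('w2',pts,z)[:,:2].astype(np.float32); vx,vy,x,y=cv2.fitLine(P,cv2.DIST_HUBER,0,.01,.01).ravel(); return np.array([x,y]),np.array([vx,vy])
A,B,C=(164,193),(328,230),(384,40); D=(195,0)
L={}
for nm,p,q in [('near',A,B),('right',B,C),('left',A,D)]:
    s=seg(p,q); o,v=line(s); L[nm]=(o,v); print(nm,len(s),o,np.degrees(np.arctan2(v[1],v[0])))
def X(a,b):
    (o,v),(p,w)=a,b; t=np.linalg.solve(np.c_[v,-w],p-o); return o+v*t[0]
al,br=X(L['near'],L['left']),X(L['near'],L['right']); print(al,br,np.hypot(*(al-br)))
cr=im[110:190,210:320]; cv2.imwrite('pics/c2.png',cv2.resize(cr,None,fx=7,fy=7,interpolation=cv2.INTER_CUBIC))
E
```

```text
[  163     0   221   230 36287]
near 135 [504.54388  -22.385836] -83.27149
right 109 [651.58    -97.48021] 6.779934
left 162 [597.61896  85.62264] 6.749398
[493.25842   73.271866] [ 515.3146  -113.68047] 188.2489
```

View pics/c2.png

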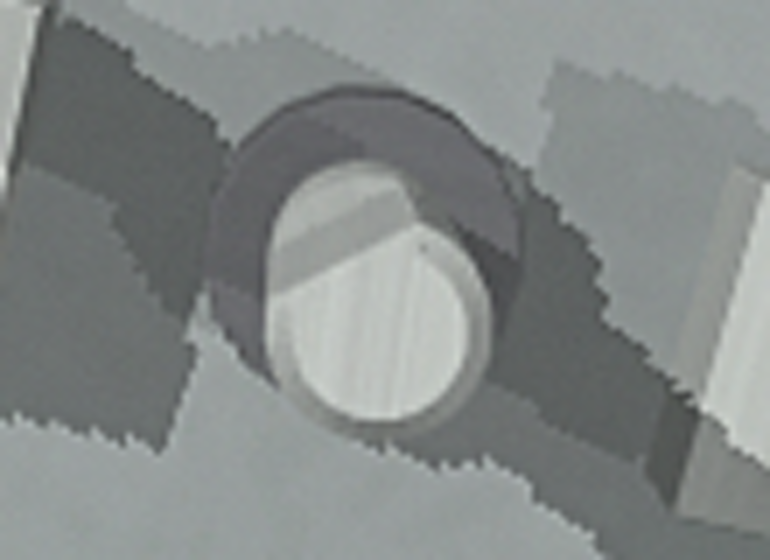

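```bash
python3 - <<'E'
from h import *
f=lambda P:(np.float64(P)+.5)/7-.5+np.array([210,110])
o=f([(491,318),(485,360),(455,405),(420,430),(378,441),(335,430),(290,395)])
i=f([(466,325),(460,360),(440,392),(410,413),(380,420),(350,416),(315,390),(297,345)])
print(circ(ray('w2',o,91)),circ(ray('w2',i,95)))
e=ray('w2',f([(272,297),(415,222)]),95)[:,:2]; d=e[1]-e[0]; print(e,np.hypot(*d)); 
n=np.array([-d[1],d[0]]); a=np.arctan2(n[1],n[0]); print('flat normal yaw',a,'rel',a-.118)
# boss circle z=28
b=f([(210,240),(245,145),(300,100),(360,85),(420,100),(480,145),(515,190),(522,250)])
print('boss',circ(ray('w2',b,28)))
# guess from plate: sides mid
yaw=.118; fx=np.array([np.cos(yaw),np.sin(yaw)]);fy=np.array([-fx[1],fx[0]])
for c in [(590,-8)]: print(np.array([493.26,73.27])@fy,np.array([515.3,-113.7])@fy)
E
```

```text
(array([582.56438662, -10.95492777]), np.float64(13.677995666332832)) (array([582.43083345, -11.04835422]), np.float64(10.2367241284671))
[[582.4419035    2.87806936]
 [596.78946706 -10.06071704]] 19.32006142782507
flat normal yaw 0.8369817362197741 rel 0.7189817362197741
boss (array([583.85422479, -10.70577337]), np.float64(23.01661045771849))
14.690785531652127 -173.57372781240022
```

>>> move_arm(moves=[0.08,-0.39,0,0,0.08,-0.39,0,0,0.08,-0.39,0,0,0.08,-0.39,0,0,0.08,-0.39,0,0])

```text
t: 2.7
eef_pos: [513.7, 286.4, 214.7]
tcp_rot: [3.141, -0.0, 0.347]
ft_force: [1.0, 0.9, 0.4]
opening: 1.002
grip_force: 0.0
```

>>> move_arm(moves=[0,0,0.04,-0.116,0,0,0.04,-0.116,0,0,0.04,-0.116,0,0,0.04,-0.116,0,0,0.04,-0.116,0,0,0.04,-0.116,0,0,0.04,-0.116,0,0,0.04,-0.116,0,0,0.04,-0.116,0,0,0,0])

```text
t: 3.95
eef_pos: [513.8, 284.8, 160.2]
tcp_rot: [-3.14, 0.0, 1.986]
ft_force: [0.4, -0.7, 0.5]
opening: 0.999
grip_force: 0.0
```

```bash
python3 - <<'E'
from h import *
s=monitor.state(); print(s['t'],s['eef_pos'],s['tcp_rot'],s['joints'])
a=snap('wrist','w3')
h=cv2.cvtColor(cv2.imread('pics/w3.png'),cv2.COLOR_BGR2HSV)
m=((h[...,1]<50)&(h[...,2]>150)).astype(np.uint8)
n,l,st,c=cv2.connectedComponentsWithStats(m)
for k in range(1,n):
    if st[k,4]>300:
        b=(l==k).astype(np.uint8); cs,hi=cv2.findContours(b,cv2.RETR_CCOMP,cv2.CHAIN_APPROX_NONE)
        for q in cs:
            if len(q)<40: continue
            P=ray('w3',q.reshape(-1,2),10)[:,:2]; r=cv2.minAreaRect(P.astype(np.float32)); print(st[k],len(q),np.round(r[0],1),np.round(r[1],1),round(r[2],2),circ(P))
E
```

```text
3.95 [513.83175583 284.80969576 160.20675911] [-3.14044367e+00  2.72696703e-04  1.98631124e+00] [ 3.93856828e-01  4.98006941e-01  1.71323335e+00 -3.70729699e-04
  9.31495206e-01 -2.14365675e-02]
[ 223   83   69  177 9930] 473 [518.3 285.8] [ 60.3 170.8] 24.5 (array([517.93066707, 286.81619013]), np.float64(66.162062166232))
[ 223   83   69  177 9930] 121 [518.6 286.9] [38.7 41. ] 68.9 (array([518.4283796 , 287.02045409]), np.float64(19.790895978107496))
[ 393  150  115  104 9042] 315 [697.3 337.9] [107.3 101.4] 33.26 (array([698.13556936, 337.11054777]), np.float64(52.30088219449056))
[ 393  150  115  104 9042] 54 [705.5 342. ] [ 7.1 26.3] 16.32 (array([697.9316271 , 339.55939363]), np.float64(11.26462734121199))
```

>>> move_arm(moves=[0,0.033,0.3,-0.008,0,0,0.3,0,0,0,0.3,0,0,0,0.14,0,0,0,0,0])

```text
t: 4.62
eef_pos: [517.6, 287.8, 3.5]
tcp_rot: [-3.139, 0.0, 1.998]
ft_force: [0.2, -0.5, -0.7]
opening: 0.997
grip_force: 0.0
```

>>> move_arm(claw=40, moves=[0,0,0,0,0,0,0,0,0,0,0,0,0,0,0,0,0,0,0,0,0,0,0,0])

```text
t: 5.38
eef_pos: [518.1, 288.9, 5.1]
tcp_rot: [3.141, 0.0, 2.002]
ft_force: [-0.7, -0.4, 6.4]
opening: 0.623
grip_force: 30.0
```

>>> move_arm(moves=[0,0,-0.2,0,0,0,-0.35,0,0,0,-0.35,0.1,0,0,-0.1,0.098,0,0,0,0])

```text
t: 6.0
eef_pos: [517.9, 288.8, 155.3]
tcp_rot: [3.14, -0.0, 1.692]
ft_force: [0.6, -0.0, -3.8]
opening: 0.627
grip_force: 30.0
```

>>> move_arm(moves=[-0.2,0.02,0,0,-0.37,0.034,0,0,-0.37,0.034,0,0,-0.37,0.034,0,0,-0.37,0.034,0,0,-0.345,0.031,0,0,0,0,0,0,0,0,0,0])

```text
t: 7.0
eef_pos: [581.5, -9.2, 153.3]
tcp_rot: [-3.139, -0.001, 1.693]
ft_force: [-0.0, -0.0, -2.1]
opening: 0.622
grip_force: 30.0
```

```bash
python3 - <<'E'
from h import *
for _ in range(2):
    s=monitor.state(); print(s['t'],s['eef_pos'],s['tcp_rot'])
    a=snap('wrist','w4')
zb=s['eef_pos'][2]-4+10
h=cv2.cvtColor(cv2.imread('pics/w4.png'),cv2.COLOR_BGR2HSV)
m=((h[...,1]<50)&(h[...,2]>150)).astype(np.uint8)
n,l,st,c=cv2.connectedComponentsWithStats(m)
for k in range(1,n):
    if st[k,4]>300:
        b=(l==k).astype(np.uint8); cs,hi=cv2.findContours(b,cv2.RETR_CCOMP,cv2.CHAIN_APPROX_NONE)
        for q in cs:
            if len(q)<40: continue
            P=ray('w4',q.reshape(-1,2),zb)[:,:2]; r=cv2.minAreaRect(P.astype(np.float32)); print(st[k],len(q),np.round(r[0],1),np.round(r[1],1),round(r[2],2),circ(P))
E
```

```text
7.0 [581.47686659  -9.19053329 153.25081337] [-3.13916853e+00 -7.20459567e-04  1.69293122e+00]
7.05 [581.56277053  -8.62153186 153.5873977 ] [-3.13970935e+00 -5.58162206e-04  1.69348234e+00]
[  185    77   132   199 21204] 922 [576.1  22.7] [60.1 99.5] 6.92 (array([574.0287636 ,  25.40244844]), np.float64(42.87370337319636))
[  185    77   132   199 21204] 48 [581.8 -25.7] [12.7  1.8] 7.12 (array([581.68311531, -24.45169249]), np.float64(3.9052828183432373))
[364 185  41  18 618] 105 [641.9  25.8] [20.5  8.3] 4.48 (array([641.96698565,  26.02006551]), np.float64(7.567710118469942))
[ 196  309   70   34 1750] 190 [575.1 -58.7] [37.8 21. ] 7.1 (array([572.56413744, -56.71391113]), np.float64(14.960929013829881))
[283 309  23  34 539] 94 [609.8 -54.3] [11.7 21.1] 6.79 (array([610.83456699, -55.0637891 ]), np.float64(8.574027964663507))
```

View pics/w4.png

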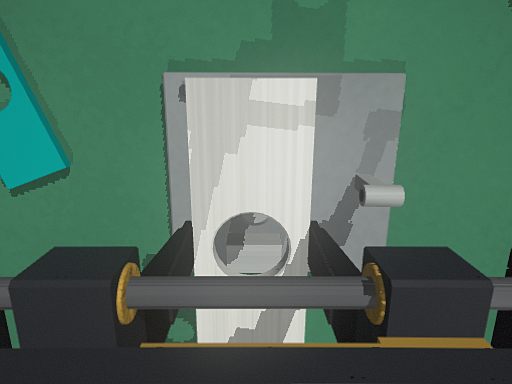

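The bar hangs squarely in the grip, and its hole is visible from (214,245) to (290,246), top at (252,212).

```bash
python3 - <<'E'
from h import *
for z in (159,):
    H=ray('w4',[(213.5,245),(219,230),(232,217),(252,211.5),(272,217),(285,230),(290.5,245),(286,263),(219,263)],z)
    print(circ(H)); e=ray('w4',[(186,77.5),(316,77.5)],z); print(e)
    yaw=.118;fx=np.array([np.cos(yaw),np.sin(yaw)]);fy=np.array([-fx[1],fx[0]])
    print('from end', e[:,:2].mean(0)-85*fy)
P=[582.6,-11]+0*fx
print('shaft pix', proj('w4',[[582.6,-11,95],[582.6,-11,159]]))
E
```

```text
(array([581.15556529, -11.22108365]), np.float64(19.70937877742314))
[[541.05208639  68.37039884 159.        ]
 [599.51400982  75.55238712 159.        ]]
from end [580.28978802 -12.44752336]
shaft pix [[254.13660419 208.61998766]
 [254.94564288 247.67137372]]
```

>>> move_arm(moves=[0.004,0.01,0,0,0,0,0.2,0,0,0,0.2,0,0,0,0.2,0,0,0,0.08,0,0,0,0.02,0,0,0,0,0,0,0,0,0])

```text
t: 8.1
eef_pos: [584.1, -8.6, 50.6]
tcp_rot: [3.14, 0.0, 1.691]
ft_force: [0.6, 0.5, -2.5]
opening: 0.629
grip_force: 30.0
```

>>> move_arm(moves=[0,0,0.01,0,0,0,0,0,0,0,0.01,0,0,0,0,0])

```text
t: 8.6
eef_pos: [583.6, -8.6, 46.5]
tcp_rot: [-3.141, 0.0, 1.691]
ft_force: [-0.3, 0.1, -3.0]
opening: 0.623
grip_force: 30.0
```

>>> move_arm(moves=[0,0,0.01,0,0,0,0,0])

```text
t: 8.85
eef_pos: [583.7, -8.6, 45.1]
tcp_rot: [3.141, 0.0, 1.691]
ft_force: [0.5, 0.6, -2.3]
opening: 0.624
grip_force: 30.0
```

>>> move_arm(claw=75, moves=[0,0,0,0,0,0,0,0,0,0,0,0,0,0,0,0])

```text
t: 9.35
eef_pos: [583.6, -8.6, 45.2]
tcp_rot: [3.141, 0.0, 1.691]
ft_force: [0.4, 0.2, -0.6]
opening: 0.789
grip_force: 0.0
```

>>> move_arm(moves=[0,0,-0.05,0,0,0,-0.2,0,0,0,-0.3,0,0,0,-0.3,0,0,0,0,0])

```text
t: 9.98
eef_pos: [584.9, -8.7, 176.4]
tcp_rot: [3.135, 0.002, 1.691]
ft_force: [0.1, 0.1, -0.6]
opening: 0.789
grip_force: 0.0
```

```bash
python3 - <<'E'
from h import *
s=monitor.state(); print(s['t'],s['eef_pos'],s['tcp_rot'],s['joints'])
a=snap('wrist','w5'); cv2.imwrite('pics/w5b.png',cv2.resize(a[:330,130:420,::-1],None,fx=1.8,fy=1.8,interpolation=cv2.INTER_CUBIC))
E
```

```text
9.975 [584.9290511   -8.73847213 176.41695439] [3.13534896e+00 1.66576630e-03 1.69130768e+00] [-1.27791040e-01  4.73035876e-01  1.70779387e+00 -9.83119889e-05
  9.54301328e-01 -2.48251010e-01]
```

View pics/w5b.png

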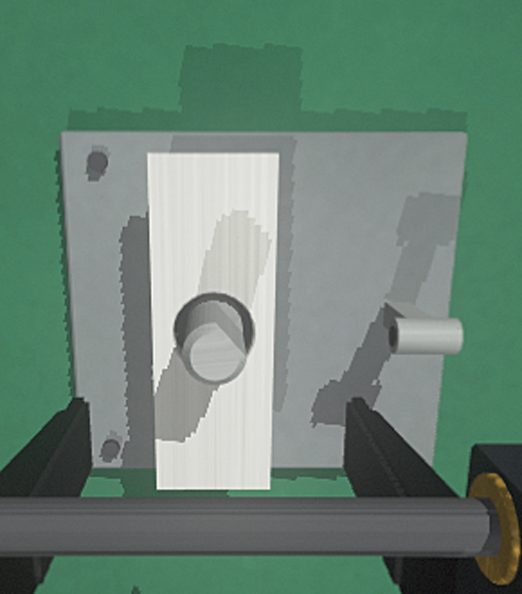

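The bar is across both rests with the shaft coming up through its hole. I'll check it numerically.

```bash
python3 - <<'E'
from h import *
f=lambda P:(np.float64(P)+.5)/1.8-.5+np.array([130,0])
q=ray('w5',f([(148,153),(279,153),(271,489),(157,489)]),50)[:,:2]; c=q.mean(0); print(q,c)
l=(q[0]+q[1]-q[2]-q[3])/2; print(np.hypot(*l),'yaw',np.arctan2(l[1],l[0])-np.pi/2)
d=c-[582.6,-11]; F=np.array([np.cos(.118),np.sin(.118)]); print('fix xy',d@F,d@[-F[1],F[0]])
o=f([(246,352),(216,384),(186,352),(194,372),(238,372)]); print(circ(ray('w5',o,91)))
b=f([(174,330),(214,291),(254,330),(186,302),(243,302)]); print('hole',circ(ray('w5',b,50)))
E
```

```text
[[ 542.83237074   68.30329434]
 [ 602.03030638   75.46952292]
 [ 622.70342308  -93.17416919]
 [ 562.87918012 -100.24822278]] [582.61132008 -12.41239368]
169.82249667914058 yaw 0.12017874983807952
fix xy -0.1550345933102688 -1.4039046686181138
(array([583.42920673, -10.98196599]), np.float64(12.732217085988076))
hole (array([582.59631292, -10.72183637]), np.float64(19.697146864882175))
```

>>> move_arm(claw=55, moves=[-0.024,-0.016,0,0,0,0,0,-0.114,0,0,0,-0.114,0,0,0,-0.114,0,0,0,-0.114,0,0,0,0])

```text
t: 10.78
eef_pos: [581.2, -12.7, 171.4]
tcp_rot: [-3.14, -0.002, 2.406]
ft_force: [-0.2, 0.4, -0.3]
opening: 0.578
grip_force: 0.0
```

```bash
python3 - <<'E'
from h import *
for _ in range(4):
    s=monitor.state(); print(s['t'],s['eef_pos'].round(1),s['tcp_rot'].round(3),s['opening']); viewer.read_camera('wrist')
E
```

```text
10.775 [581.2 -12.7 171.4] [-3.140e+00 -2.000e-03  2.406e+00] 0.5778746605157792
10.825 [581.3 -12.6 171.6] [-3.141e+00 -1.000e-03  2.403e+00] 0.5776505040364626
10.875 [581.4 -12.6 171.8] [-3.141e+00 -1.000e-03  2.403e+00] 0.5791739951221863
10.925 [581.4 -12.6 172. ] [-3.141e+00 -1.000e-03  2.404e+00] 0.5746812177154178
```

Right on the target. Next I'll descend 110 mm and grip.

>>> move_arm(moves=[0,0,0.2,0,0,0,0.25,0,0,0,0.2,0,0,0,0.08,0,0,0,0,0,0,0,0,0])

```text
t: 11.72
eef_pos: [582.3, -12.6, 64.2]
tcp_rot: [3.141, 0.001, 2.407]
ft_force: [0.4, 0.3, -0.2]
opening: 0.573
grip_force: 0.0
```

>>> move_arm(claw=15, moves=[0,0,0,0,0,0,0,0,0,0,0,0,0,0,0,0,0,0,0,0])

```text
t: 12.35
eef_pos: [582.9, -11.3, 63.3]
tcp_rot: [3.139, 0.001, 2.407]
ft_force: [7.4, 11.1, -2.0]
opening: 0.242
grip_force: 30.0
```

>>> move_arm(moves=[0,0.012,0,0,0.002,0,0,0.076,0.002,0,0,0.076,0.002,0,0,0.076,0.002,0,0,0.076,0.002,0,0,0.076,0.002,0,0,0.076,0,0,0,0,0,0,0,0])

```text
t: 13.48
eef_pos: [582.3, -9.8, 63.3]
tcp_rot: [3.141, 0.0, 1.694]
ft_force: [2.0, -0.0, 2.6]
opening: 0.241
grip_force: 30.0
```

>>> move_arm(claw=48, moves=[0,0,0,0,0,0,0,0,0,0,0,0,0,0,0,0,0,0,0,0,0,0,-0.1,0,0,0,-0.3,0,0,0,-0.31,0])

```text
t: 14.48
eef_pos: [581.8, -9.6, 171.6]
tcp_rot: [-3.141, 0.0, 1.691]
ft_force: [0.5, 0.2, 0.2]
opening: 0.502
grip_force: 0.0
```

>>> move_arm(claw=75, moves=[-0.28,-0.2,0,0,-0.28,-0.2,0,0,-0.28,-0.2,0,0,-0.28,-0.2,0,0,-0.28,-0.2,0,0,-0.28,-0.2,0,0,0,0,0,0])

```text
t: 15.35
eef_pos: [432.3, -283.9, 170.6]
tcp_rot: [3.141, 0.001, 1.687]
ft_force: [0.8, 0.2, 0.8]
opening: 0.79
grip_force: 0.0
```

>>> move_arm(moves=[0,0,0,0.105,0,0,0,0.105,0,0,0,0.105,0,0,0,0.105,0,0,0,0.105,0,0,0,0.105,0,0,0,0.105,0,0,0,0.105,0,0,0,0.105,0,0,0,0])

```text
t: 16.6
eef_pos: [434.0, -280.7, 170.3]
tcp_rot: [3.141, -0.0, 0.209]
ft_force: [-0.2, 0.4, 0.1]
opening: 0.791
grip_force: 0.0
```

```bash
python3 - <<'E'
from h import *
for _ in range(3):
    s=monitor.state(); print(s['t'],s['eef_pos'].round(1),s['tcp_rot'].round(3),s['opening']); snap('wrist','w6')
im=cv2.imread('pics/w6.png'); r=im[...,2].astype(int);g=im[...,1].astype(int)
m=(r>g).astype(np.uint8); m[230:]=0
n,l,st,c=cv2.connectedComponentsWithStats(m)
p=proj('w6',[[436.2,-285.4,22]])[0]; print(p)
for k in range(1,n):
    if st[k,4]>600 and np.hypot(*(c[k]-p))<40:
        cs,_=cv2.findContours((l==k).astype(np.uint8),cv2.RETR_CCOMP,cv2.CHAIN_APPROX_NONE)
        for q in cs:
            if len(q)>20: print(st[k],circ(ray('w6',q.reshape(-1,2),22)))
E
```

```text
16.6 [ 434.  -280.7  170.3] [ 3.141 -0.     0.209] 0.7905470622537151
16.65 [ 433.9 -280.8  170.2] [ 3.141 -0.     0.211] 0.7894064137445215
16.7 [ 433.8 -280.9  170. ] [ 3.141 -0.     0.211] 0.7864508492166495
[254.74902006 173.75492422]
[ 228  145   55   56 1497] (array([ 436.26989149, -285.54589263]), np.float64(26.04619974247272))
[ 228  145   55   56 1497] (array([ 436.36060102, -284.71143662]), np.float64(15.428306736176864))
```

>>> move_arm(moves=[0.019,0.029,0.2,0,0,0,0.35,0,0,0,0.35,0,0,0,0.15,0,0,0,0.05,0,0,0,0,0])

```text
t: 17.5
eef_pos: [437.4, -285.2, 4.9]
tcp_rot: [3.141, -0.0, 0.208]
ft_force: [0.4, -0.2, -0.0]
opening: 0.785
grip_force: 0.0
```

>>> move_arm(claw=40, moves=[0,0,0,0,0,0,0,0,0,0,0,0,0,0,0,0,0,0,0,0])

```text
t: 18.12
eef_pos: [437.5, -285.3, 5.4]
tcp_rot: [3.141, -0.001, 0.207]
ft_force: [-0.4, 1.1, 6.9]
opening: 0.567
grip_force: 30.0
```

>>> move_arm(moves=[0,0,-0.15,0,0,0,-0.3,0,0,0,-0.35,0.03,0,0,-0.2,0.027,0.198,-0.285,0,0,0.198,-0.285,0,0,0.198,-0.285,0,0,0.198,-0.285,0,0,0.198,-0.285,0,0,0,0,0,0])

```text
t: 19.38
eef_pos: [560.5, -52.6, 154.5]
tcp_rot: [-3.141, -0.0, 0.121]
ft_force: [0.6, 0.0, -1.0]
opening: 0.568
grip_force: 30.0
```

>>> move_arm(moves=[0.1,-0.14,0,0,0,0,0,0,0,0,0,0,0,0,0,0])

```text
t: 19.88
eef_pos: [571.7, -33.7, 154.7]
tcp_rot: [3.141, 0.0, 0.116]
ft_force: [0.3, 0.1, -0.2]
opening: 0.565
grip_force: 30.0
```

```bash
python3 - <<'E'
from h import *
for _ in range(3):
    s=monitor.state(); print(s['t'],s['eef_pos'].round(1),s['tcp_rot'].round(3),s['opening']); a=snap('wrist','w7')
cv2.imwrite('pics/w7b.png',cv2.resize(a[60:310,110:400,::-1],None,fx=2.4,fy=2.4,interpolation=cv2.INTER_CUBIC))
print(proj('w7',[[582.7,-11,95],[584.4,-9.8,95]]))
E
```

```text
19.875 [571.7 -33.7 154.7] [3.141 0.    0.116] 0.5650291858246718
19.925 [571.8 -33.6 154.7] [3.141 0.    0.116] 0.5632355636712946
19.975 [571.9 -33.5 154.7] [3.141 0.    0.117] 0.5698727089663082
[[218.403367   185.25954923]
 [216.88677693 182.68254663]]
```

View pics/w7b.png

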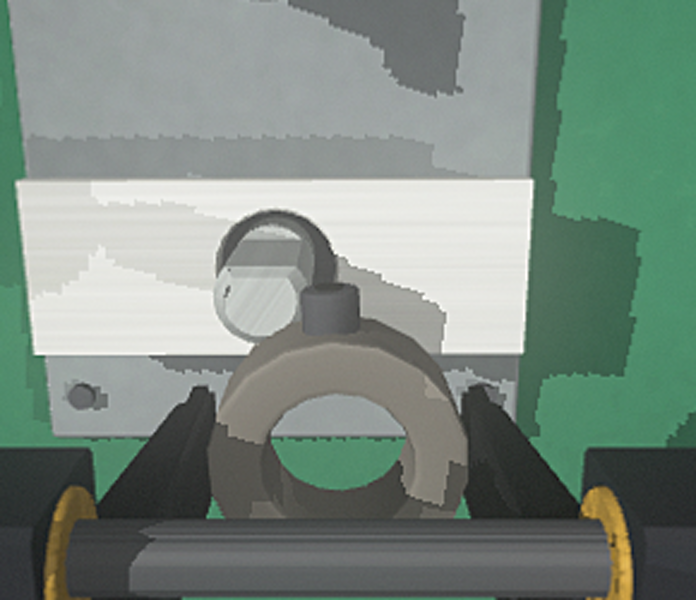

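The collar's screw points up at (331,295) in the crop, parallel to the flat's normal. The flat edge runs from (220,265) to (303,263), squarely facing the guide.

```bash
python3 - <<'E'
from h import *
f=lambda P:(np.float64(P)+.5)/2.4-.5+np.array([110,60])
zt=154.7-5.2+22
b=ray('w7',f([(268,442),(413,442),(275,418),(300,400),(340,393),(380,401),(405,418)]),zt); cb=circ(b); print('bore',cb)
o=ray('w7',f([(220,430),(240,388),(280,357),(340,345),(400,360),(440,388),(462,425)]),zt); co=circ(o); print('outer',co)
sh=ray('w7',f([(214,292),(219,313),(232,331),(248,340),(265,343),(282,338)]),91); cs=circ(sh); print('shaft91',cs)
it=ray('w7',f([(222,290),(229,315),(245,332),(262,336),(282,327),(294,310)]),95); print('top95',circ(it))
c=(cb[0]+co[0])/2; print('TCP-collar',np.array([571.8,-33.6])-c)
for S in (cs[0],circ(it)[0]):
    d=S-c; tx=np.array([np.cos(.117),np.sin(.117)]);ty=np.array([tx[1],-tx[0]]); print('move',d@tx,d@ty)
e=ray('w7',f([(303,264),(219,267)]),95); v=(e[1]-e[0]); print('flat yaw',np.arctan2(v[1],v[0])-np.pi/2)
sc=ray('w7',f([(331,295)]),zt-6)[0][:2]-c; print('screw',np.arctan2(sc[1],sc[0]))
E
```

```text
bore (array([571.83445185, -34.94276763]), np.float64(15.51398796449603))
outer (array([571.25431884, -35.10265798]), np.float64(25.560819137552144))
shaft91 (array([583.02906524, -11.00642509]), np.float64(13.890567981033438))
top95 (array([583.1430137 , -10.43224455]), np.float64(10.52038548840151))
TCP-collar [0.25561466 1.4227128 ]
move 14.209661883455443 -22.511451680414098
move 14.38985727126887 -23.06840514930229
flat yaw 0.15287599110804595
screw 0.17133943343578573
```

>>> move_arm(moves=[0.097,-0.151,0,0,0,0,0.15,0,0,0,0.15,0,0,0,0.05,0,0,0,0,0])

```text
t: 20.65
eef_pos: [583.9, -8.8, 102.1]
tcp_rot: [-3.142, 0.0, 0.117]
ft_force: [0.4, -1.0, -1.4]
opening: 0.57
grip_force: 30.0
```

>>> move_arm(moves=[0,0,0.02,0,0,0,0.02,0,0,0,0.02,0,0,0,0,0])

```text
t: 21.15
eef_pos: [583.8, -8.7, 93.0]
tcp_rot: [3.142, 0.0, 0.117]
ft_force: [1.0, 0.6, -1.8]
opening: 0.564
grip_force: 30.0
```

>>> move_arm(moves=[0,0,0.03,0,0,0,0.03,0,0,0,0.03,0,0,0,0.03,0,0,0,0,0,0,0,0,0])

```text
t: 21.9
eef_pos: [584.0, -8.7, 75.2]
tcp_rot: [3.141, -0.0, 0.117]
ft_force: [-0.1, 0.1, -1.8]
opening: 0.568
grip_force: 30.0
```

>>> move_arm(moves=[0,0,0.04,0,0,0,0.04,0,0,0,0.03,0,0,0,0.01,0,0,0,0,0])

```text
t: 22.52
eef_pos: [583.9, -8.7, 57.0]
tcp_rot: [3.142, 0.0, 0.117]
ft_force: [-0.7, 0.3, -2.2]
opening: 0.57
grip_force: 30.0
```

>>> move_arm(moves=[0,0,0.012,0,0,0,0,0,0,0,0,0])

```text
t: 22.9
eef_pos: [584.1, -8.7, 55.4]
tcp_rot: [3.141, -0.0, 0.117]
ft_force: [1.0, 0.3, -0.4]
opening: 0.568
grip_force: 30.0
```

>>> move_arm(moves=[0,0,0.01,0,0,0,0,0,0,0,0,0])

```text
t: 23.28
eef_pos: [584.1, -8.7, 55.3]
tcp_rot: [3.141, -0.001, 0.117]
ft_force: [-4.1, 0.1, 15.9]
opening: 0.565
grip_force: 30.0
```

>>> move_arm(moves=[0,0,-0.003,0,0,0,0,0,0,0,0,0,0,0,0,0,0,0,0,0,0,0,0,0])

```text
t: 24.02
eef_pos: [584.1, -8.7, 55.3]
tcp_rot: [3.141, -0.001, 0.117]
ft_force: [-3.4, -0.6, 10.8]
opening: 0.566
grip_force: 30.0
```

```bash
python3 - <<'E'
from h import *
for _ in range(3):
    s=monitor.state(); print(s['t'],s['eef_pos'].round(1),s['ft_force'].round(1),s['tcp_rot'].round(3),s['grip_force']); snap('wrist','w8')
s=monitor.state()
if s['ft_force'][2]>4 and s['grip_force']>10: print(order.job_done())
E
```

```text
24.025 [584.1  -8.7  55.3] [-3.4 -0.6 10.8] [ 3.141e+00 -1.000e-03  1.170e-01] 30.001884615048766
24.075 [584.1  -8.7  55.4] [-3.8 -0.2 11.1] [ 3.141e+00 -1.000e-03  1.170e-01] 30.002035901416093
24.125 [584.1  -8.7  55.3] [-3.9  0.5 10.4] [ 3.141e+00 -1.000e-03  1.170e-01] 30.001983291003853
the job is handed in; nothing more can be done
None
```

I handed the job in at 24.1 s, but the hand-in gave no pass or fail: the bar is across the rests, the shaft's flat faces the guide, and the collar is over the shaft with its screw towards the flat, still gripped (30 N) and pressed down with about 11 N.

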